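Push the milling blocks home in the magazine and shut its gate

TASK

Get the block magazine ready for the milling machine: with a fingertip, push the row of five violet ceramic blocks from behind along the rail, all together as one row, until it is fully home against the blue end stop, then swing the gate with the red knob fully shut behind the last block. Only push: no block may be lifted off the rail or tipped, and the spare block and the other things on the bench stay where they are.

Things in the scene. Friction and masses are not known exactly. Their poses are not given: they have to be found in the camera images.
- magazine: fixed grey aluminium rail, 250 mm long. Origin: on the bench under its middle; x along the rail to the blue end stop, y to the left of that, z up; x points to the robot's left, up to 0.3 rad either way. Open loading end at x = -125 mm, stop at +105. Blocks stand on ledges 22 mm up, astride a 10 mm slot; guide walls 25 mm apart inside, 35 outside, tops 30 mm above the bench.
- stop_face (a point): foot of the end stop's face, at ledge height: 105, 0, 22 mm in the magazine's frame. The leading block's front face comes to rest here. The stop is rigid, 40 mm wide, its top 59 mm above the bench, with a docking head behind it.
- gate (a joint): angle of the retaining gate (rad), a dark steel bar on an upright pin beside the left wall. 0: shut, straight across the rail (hard limit), 3 mm behind a row that is home; 1.57: parallel to the rail outside it, pointing to the loading end; limit 2.2. Starts at 1.6 to 2.1. Stiff, stays where left: about 0.5 N at the knob. Closing swings the knob over the rail, then towards the stop.
- gate_hinge (a point): the gate's upright turning axis, 9, 34, 33 mm in the magazine's frame (at the underside of the bar). The bar is 66 mm long from this axis to the knob's axis, 6 mm thick, from 33 to 44 mm above the bench, so it clears the walls but not blocks in its way.
- gate_knob (a point): red knob at the gate's free end, 10 to 13 mm thick, standing from 31 to 66 mm above the bench; the point is on its axis, 49 mm up. Shut, it is at 9, -32 mm in the magazine's frame, beyond the right wall; open, it is outside the left wall. Bar or knob can be pushed from the side away from the stop.
- block_a: violet ceramic milling block, 18 mm along the rail x 22 x 43 mm tall, about 45 g. Origin: centre of its underside on the ledges; x along the rail to the stop, z up; a 6 mm stub hangs into the slot. The leading one, nearest the stop. At the start its front face is 55 to 110 mm short of the stop; neighbours stand under 1 mm apart.
- block_b: violet ceramic milling block, 18 mm along the rail x 22 x 43 mm tall, about 45 g. Origin: centre of its underside on the ledges; x along the rail to the stop, z up; a 6 mm stub hangs into the slot. Second of the row.
- block_c: violet ceramic milling block, 18 mm along the rail x 22 x 43 mm tall, about 45 g. Origin: centre of its underside on the ledges; x along the rail to the stop, z up; a 6 mm stub hangs into the slot. Third of the row.
- block_d: violet ceramic milling block, 18 mm along the rail x 22 x 43 mm tall, about 45 g. Origin: centre of its underside on the ledges; x along the rail to the stop, z up; a 6 mm stub hangs into the slot. Fourth of the row.
- block_e: violet ceramic milling block, 18 mm along the rail x 22 x 43 mm tall, about 45 g. Origin: centre of its underside on the ledges; x along the rail to the stop, z up; a 6 mm stub hangs into the slot. The last one, nearest the loading end: its rear face is the one to push.
- spare_block: the same kind of block lying on its side on the bench near the loading end, about 18 mm high, 54 mm long; not part of the row, leave it. Origin: on the bench under its middle.
- study_model: light blue dental arch model, 84x75x39 mm, bystander. Origin: centre of its underside.
- bur_block: wooden block with burs standing in it, 34x85x41 mm, bystander. Origin: centre of its underside.
- marker_pen: white pen with red cap, 124 mm long, 15 mm thick, bystander. Origin: centre of its underside.
- caliper: metal caliper lying flat, 75x190x9 mm, bystander. Origin: centre of its underside.
- pin_jar: clear jar with blue lid, 57 mm wide, 60 mm tall, bystander. Origin: centre of its underside.
- steel_tin: low round steel tin, 70 mm wide, 22 mm high, bystander. Origin: centre of its underside.
Not all that is in view belongs to the job. Leave any orange or yellow look-alike of the block_e alone.

How it is judged (in metres and radians):
On the way, in this order (a step that is already met when the one before it is completed fails the run):
1. the row of five is home against the stop while the gate is still open (x of block_a in the frame of magazine above 0.093 m and z of block_a in the frame of magazine between 0.019 and 0.025 m and angle between each of block_a, block_b, block_c, block_d, block_e's own z axis and vertical below 0.1 rad and x of block_b in the frame of magazine above 0.075 m and z of block_b in the frame of magazine between 0.019 and 0.025 m and x of block_c in the frame of magazine above 0.057 m and z of block_c in the frame of magazine between 0.019 and 0.025 m and x of block_d in the frame of magazine above 0.039 m and z of block_d in the frame of magazine between 0.019 and 0.025 m and x of block_e in the frame of magazine above 0.021 m and z of block_e in the frame of magazine between 0.019 and 0.025 m and value of joint gate above 1 rad), for 0.2 s.
2. the gate is shut behind the row (value of joint gate below 0.07 rad), for 0.2 s.
At the end, for the whole second after the job is handed in: All five blocks stand upright on the rail ledges, each within 3 mm of its place in a tight row against the stop, at rest, and the gate is within 0.07 rad of shut (x of block_a in the frame of magazine above 0.093 m and z of block_a in the frame of magazine between 0.019 and 0.025 m and angle between each of block_a, block_b, block_c, block_d, block_e's own z axis and vertical below 0.1 rad and x of block_b in the frame of magazine above 0.075 m and z of block_b in the frame of magazine between 0.019 and 0.025 m and x of block_c in the frame of magazine above 0.057 m and z of block_c in the frame of magazine between 0.019 and 0.025 m and x of block_d in the frame of magazine above 0.039 m and z of block_d in the frame of magazine between 0.019 and 0.025 m and x of block_e in the frame of magazine above 0.021 m and z of block_e in the frame of magazine between 0.019 and 0.025 m and value of joint gate below 0.07 rad and linear speed of each of block_a, block_b, block_c, block_d, block_e below 0.01 m/s); the robot touches nothing.
It fails at once if a block of the row was lifted off the rail or tipped (z of any of block_a, block_b, block_c, block_d, block_e in the frame of magazine above 0.03 m or angle between any of block_a, block_b, block_c, block_d, block_e's own z axis and vertical above 0.35 rad).
It fails at once if the row was pulled apart: a gap of more than 15 mm opened between neighbours (distance between block_a and block_b above 0.033 m or distance between block_b and block_c above 0.033 m or distance between block_c and block_d above 0.033 m or distance between block_d and block_e above 0.033 m).
It fails at once if something standing round the magazine was moved by more than 15 mm (distance of any of study_model, bur_block, marker_pen, caliper, pin_jar, steel_tin, spare_block from where it was at the start of the episode above 0.015 m).
It also fails if it takes over 48 s, if anything falls off the work surface, if the arm or the gripper's body presses on something with over 40 N, if the wrist force passes 120 N, or if a joint passes its speed limit or range.

ROBOT

A 6-joint arm with a two-finger parallel gripper is mounted at the origin on a cart in front of the work surface, level with it; the furniture and walls round the work are solid. World frame = base frame: x ahead of the robot, y to its left, z up, the work surface at z = 0. Lengths are in m, angles in degrees, forces in N, time in s.
With the tool pointing down it reaches from about 0.35 to 0.875 m from the base axis. Payload 4.2 kg.
Tool frame: the origin (TCP) lies midway between the tips of the shut fingers; the grasp point (between the pads) lies 19 mm behind it; x points along the fingers, y is the direction in which the jaws open and shut, and the axes are right-handed (so a half turn about x gives the same grasp; the last joint's range is limited). The gripper opens to 87 mm and grips with 3 to 60 N. Pads are 19 mm wide; open, the fingers measure 117 mm over their backs; the gripper's body (75 mm by 190 mm) begins 51 mm behind the grasp point.
Start: joints at [-62.017, 22.042, 0.453, 0, -68.411, -14.817], TCP at [0.142, -0.609, 0.223] pointing down, gripper open.
Joint ranges: [-179.83, 179.83], [-69.29, 118.12], [-61.27, 80.66], [-181.25, 117.63], [-171.15, -9.14], [-177.46, 177.46]. Speed limits (degrees/s): [159.86, 159.86, 180, 180, 180, 180].

INTERFACE

Orientations are given as [roll, pitch, yaw] about the fixed x, y, z axes, in that order (R = Rz(yaw) Ry(pitch) Rx(roll)).
In Python, from rig import manip gives the robot as it stands.
- The arm moves only by the tool move_arm, never from a script. Its argument "moves" is a list of rows, each an object of numbers: "tx", "ty", "tz": the shift along the world's x, y, z in m; "wx", "wy", "wz": the turn, a rotation vector about the world's x, y, z in degrees. In form: [{"tx": .., "ty": .., "tz": .., "wx": .., "wy": .., "wz": ..}, ...]. A call has 1 to 5 rows; each row is the pose to reach, as a shift and turn from the pose measured when the call began; what a row does not reach only later rows make up. A row lasts 1/10 s, in which the tool goes at most 50 mm and 8.59 degrees, less where a joint would pass 70% of its speed; a pose out of reach is approached as far as the arm can. A call with a gripper value outside its range is refused whole. "gripper" is the opening, from 0 (shut) to 1 (fully open), set as the call begins (left out, the last holds). The fingers move at their own pace and stop on an object; "newtons" is the grip in N (left out, the last holds). Time passes only in rows, so rows that repeat a pose let the fingers close. It gives the time, the measured TCP pose, the force and the opening at its end, in the units of the state.
- manip.read_state(): the state, without advancing time (a new reading comes with each control period).
- manip.get_image(name): name is "side" or "top"; returns a dict with "img" (384x512x3 uint8, red, green, blue), "range_z" (384x512 float32, m along the optical axis (not along the pixel's ray), 0 where there is no reading), "fx", "fy", "cx", "cy" (pixels), "eye" and "attitude" of the camera in the world. Camera axes: x right, y down, z forward; pixel columns grow to the right and rows downward; lengths in m; the calibration is good to about 2 mm. A picture is of the moment at which its call begins.
- manip.close_job(): hands the job in, once; it reports no verdict.
The state is a dict: "t": time; "joint_positions": joint angles; "qd": joint speeds; "joint_efforts": joint torques, N m; "tool_pos": TCP position; "ee_rot": TCP orientation; "ft_force": force on the tool from outside, world axes, zero at the start; "moment": the same for the moment, N m; "width": finger opening in m.
Only numpy, scipy, OpenCV 4.12 (cv2) and the standard library are available. Lean on these libraries where they do the work, as an engineer would, in place of code of your own. Each camera call takes 0.05 s, during which the arm holds its last target.

## Working session

There is one attempt and no reset: what is moved stays moved. The work goes in short steps, Python scripts to look and compute and a tool call to move; the robot and the scene stay as the last step left them, time stands still between calls to the robot, and variables do not carry over. Pictures are saved under pics/ and viewed, and the job is handed in when it is done.

Besides the shell and the picture viewer there is one more tool, called after "Call:" as name([rows], argument=value, ...), one row to a line, values as JSON. move_arm: Moves the arm, as the interface text tells. Its arguments: {"type":"object","properties":{"moves":{"type":"array"},"gripper":{"type":"number"},"newtons":{"type":"number"}},"required":["moves"]}

```bash
mkdir -p pics
cat > h.py <<'E'
import numpy as np, cv2
from rig import manip
def grab(n):
    d=manip.get_image(n); np.save(f'pics/{n}.npy',d,allow_pickle=True); return d
def load(n): return np.load(f'pics/{n}.npy',allow_pickle=True).item()
E
python3 - <<'E'
from h import *
for n in('top','side'):
    d=grab(n); cv2.imwrite(f'pics/{n}0.png',cv2.resize(d['img'][:,:,::-1],(800,600),interpolation=cv2.INTER_CUBIC))
    print(n,d['eye'],d['attitude'],d['fx'],d['cx'],d['cy'])
s=manip.read_state();print(s)
E
```

```text
top [0.34641257 0.02580316 1.27729219] [-169.16929307   -0.40012953  -89.41594718] 421.01273259077095 252.42945766810908 198.94464684585137
side [ 0.70579043 -0.48735256  0.814404  ] [-146.67742177   -0.25143327   13.5316787 ] 346.65539158832837 255.45500291745674 188.5493264631772
{'t': 0.1, 'joint_positions': array([-6.20177240e+01,  2.20858175e+01,  3.86958744e-01, -2.64360121e-02,
       -6.84130107e+01, -1.48139958e+01]), 'qd': array([ 0.03682476, -0.00193074,  0.20106986,  0.06275599,  0.02660087,
        0.06300821]), 'joint_efforts': array([-6.50309739e-04, -3.91689241e+01,  1.87934124e+01,  4.23185527e+00,
        1.34432246e-02, -7.39934671e-05]), 'tool_pos': array([ 0.142246  , -0.60802619,  0.22156735]), 'ee_rot': array([ 92.43049984,  89.88546368, 105.58902988]), 'ft_force': array([ 0.27776111, -0.42852227,  0.1696956 ]), 'moment': array([ 0.05029592,  0.02050291, -0.01119348]), 'width': 0.08638091145883489}
```

View pics/top0.png

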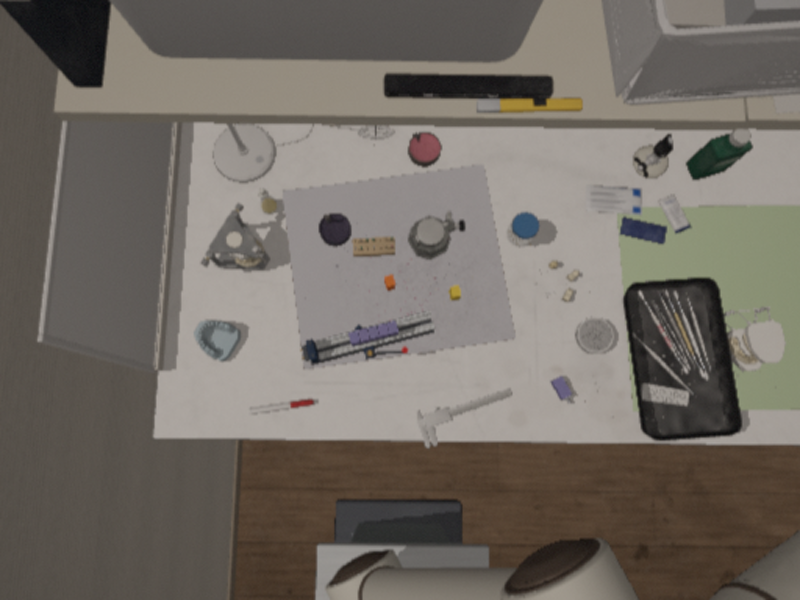

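View pics/side0.png

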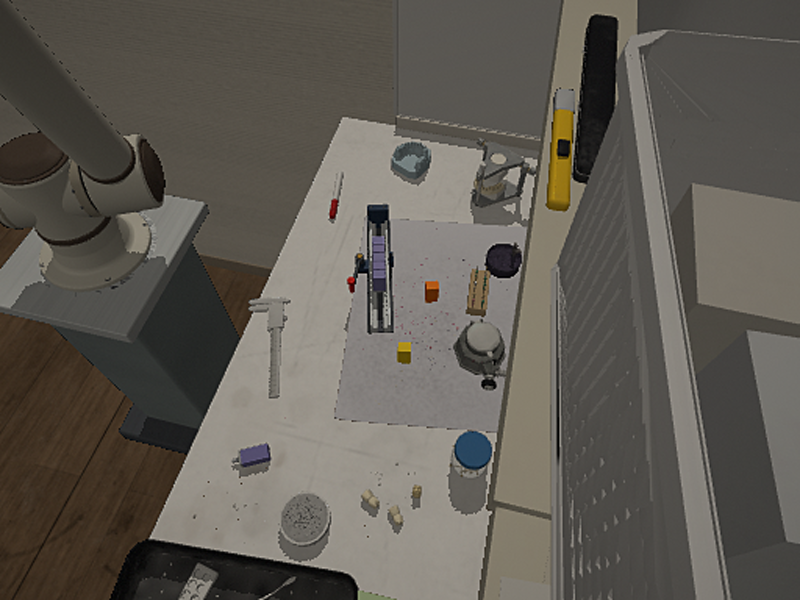

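The top picture shows the rail at (310..435, 315..365) with the blue stop at its left end (312,350). The violet row is at about (373,333) and the red knob at (404,350) on the robot's side. Candidates for the row: the violet row (373,333), the spare violet block (563,388), the orange block (390,282) and the yellow block (455,292). I choose the violet row on the rail and check it in a crop.

```bash
cat >> h.py <<'E'
from scipy.spatial.transform import Rotation as R
def px2w(d,u,v,z=None):
    """pixel -> world; with plane height z, else with depth"""
    Rm=R.from_euler('xyz',d['attitude'],degrees=True).as_matrix()
    ray=Rm@np.array([(u-d['cx'])/d['fx'],(v-d['cy'])/d['fy'],1.])
    if z is None: k=d['range_z'][int(round(v)),int(round(u))]
    else: k=(z-d['eye'][2])/ray[2]
    return np.array(d['eye'])+k*ray
def w2px(d,p):
    Rm=R.from_euler('xyz',d['attitude'],degrees=True).as_matrix()
    c=Rm.T@(np.array(p)-d['eye']); return np.array([d['fx']*c[0]/c[2]+d['cx'],d['fy']*c[1]/c[2]+d['cy']])
def crop(d,x0,y0,w,h,s,fn,b=1.6):
    im=d['img'][y0:y0+h,x0:x0+w,::-1]; im=cv2.convertScaleAbs(im,alpha=b)
    im=cv2.resize(im,None,fx=s,fy=s,interpolation=cv2.INTER_CUBIC)
    for u in range((x0+9)//10*10,x0+w,10): cv2.putText(im,str(u),((u-x0)*s,8),0,.3,(0,255,0));cv2.line(im,((u-x0)*s,10),((u-x0)*s,14),(0,255,0))
    for v in range((y0+9)//10*10,y0+h,10): cv2.putText(im,str(v),(0,(v-y0)*s+4),0,.3,(0,255,0))
    cv2.imwrite(fn,im)
E
python3 - <<'E'
from h import *
d=load('top'); crop(d,185,190,100,50,8,'pics/topc.png')
e=load('side'); crop(e,215,120,50,100,6,'pics/sidec.png')
print(px2w(d,300,160), px2w(e,250,250))
E
```

```text
[ 0.71638886 -0.12865035  0.00338232] [ 0.61410085 -0.14973127  0.00119175]
```

View pics/topc.png

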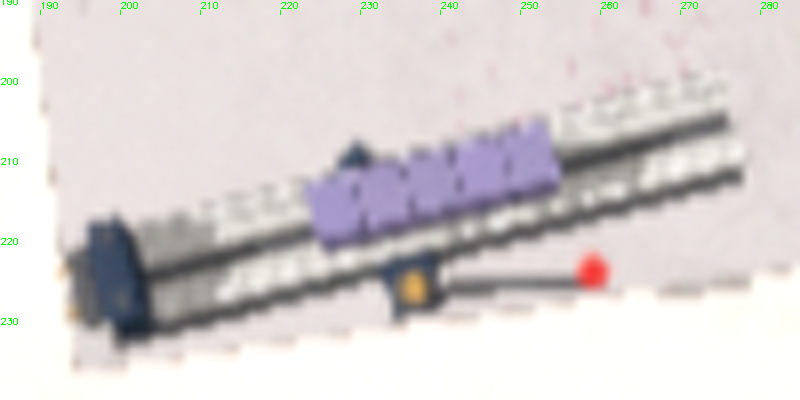

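View pics/sidec.png

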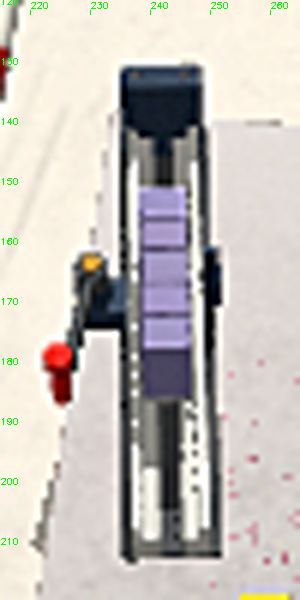

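```bash
cat > fit.py <<'E'
from h import *
def cloud(d):
    v,u=np.mgrid[0:384,0:512]; k=d['range_z']
    Rm=R.from_euler('xyz',d['attitude'],degrees=True).as_matrix()
    c=np.stack([(u-d['cx'])/d['fx']*k,(v-d['cy'])/d['fy']*k,k],-1)
    return c@Rm.T+np.array(d['eye'])
def show(n):
    d=load(n);P=cloud(d);hsv=cv2.cvtColor(d['img'],cv2.COLOR_RGB2HSV)
    reg=(P[...,0]>.35)&(P[...,0]<.68)&(P[...,1]>-.2)&(P[...,1]<.3)
    vio=reg&(hsv[...,0]>115)&(hsv[...,0]<140)&(hsv[...,1]>50)&(hsv[...,2]>60)&(P[...,2]>.055)
    red=reg&((hsv[...,0]<6)|(hsv[...,0]>174))&(hsv[...,1]>150)&(P[...,2]>.04)
    q=P[vio]; print(n,'violet',len(q),q.mean(0),np.median(q[:,2]))
    r=cv2.minAreaRect((q[:,:2]*1000).astype(np.float32)); print('rect',r)
    w=np.argwhere(vio); print('px',w[:,::-1].min(0),w[:,::-1].max(0),w[:,::-1].mean(0))
    q=P[red]; print('red',len(q),q.mean(0) if len(q) else '',q[:,2].max() if len(q) else '')
    return d,P
if __name__=='__main__':
    for n in('top','side'): show(n)
    d=load('top');e=load('side')
    print('hinge',px2w(d,235.5,225.5,.05),px2w(e,229.5,163.5,.05))
    print('knob',px2w(d,258,223.7,.066),px2w(e,225,179,.066))
    print('stop face top corner near/far',px2w(d,203,231,.059),px2w(d,200,217.5,.059))
    print('rail end near/far',px2w(d,277,211,.03),px2w(d,275,199,.03),px2w(e,235.5,209.5,.03),px2w(e,251,209,.03))
    print('depth at stop', px2w(d,200,225),px2w(d,258,224),px2w(d,235,226),px2w(e,241,133))
E
python3 fit.py
```

```text
top violet 200 [0.53764704 0.05998059 0.06386629] 0.0638533447208709
rect ((538.1900634765625, 59.66864013671875), (19.720108032226562, 90.21186828613281), 14.221776008605957)
px [224 206] [254 219] [238.46 212.6 ]
red 6 [0.50484777 0.00132227 0.06369455] 0.06796117926230916
side violet 194 [0.53987483 0.06027231 0.06594784] 0.0659420707740378
rect ((538.918212890625, 61.13776779174805), (21.421009063720703, 90.7170181274414), 17.06008529663086)
px [238 151] [246 177] [242.         164.21649485]
red 30 [ 5.08149410e-01 -1.82403318e-04  6.02970507e-02] 0.06901775631122398
hinge [0.50145806 0.06845013 0.05      ] [0.50219845 0.0657347  0.05      ]
knob [0.50540389 0.00282495 0.066     ] [0.50899768 0.0020503  0.066     ]
stop face top corner near/far [0.48322441 0.16212384 0.059     ] [0.5226628  0.17214837 0.059     ]
rail end near/far [ 0.54913668 -0.05458837  0.03      ] [ 0.58573656 -0.04857965  0.03      ] [ 0.55326493 -0.06093327  0.03      ] [ 0.59211589 -0.04993565  0.03      ]
depth at stop [0.50075301 0.17151513 0.05811018] [0.504273   0.00285542 0.06796118] [0.5003157  0.06998898 0.04721835] [0.50671544 0.17410557 0.05963454]
```

```bash
cat > ls.py <<'E'
from h import *
from scipy.optimize import least_squares
d=load('top');e=load('side')
def W(p,q):
    t=np.radians(p[2]);c,s=np.cos(t),np.sin(t);q=np.array(q)/1000
    return np.array([p[0]+c*q[0]-s*q[1],p[1]+s*q[0]+c*q[1],q[2]])
obs=[(d,(9,34,50),(235.5,225.5)),(e,(9,34,50),(229.5,163.5)),(d,(105,20,59),(203,231)),(d,(105,-20,59),(200,217.5)),
(d,(-125,17.5,30),(277,211)),(d,(-125,-17.5,30),(275,199)),(e,(-125,17.5,30),(235.5,209.5)),(e,(-125,-17.5,30),(251,209))]
# row: rear/front faces top corners, unknown front f
row=[(d,1,11,(226,220.5)),(d,1,-11,(223,213)),(d,0,11,(254,213)),(d,0,-11,(252,205)),
(e,1,11,(237.8,151)),(e,1,-11,(245.5,151)),(e,0,11,(237.8,177)),(e,0,-11,(246.3,177))]
# camera offsets as nuisance
def res(p):
    r=[]
    def off(im): return np.array([p[4],p[5]]) if im is d else np.array([p[6],p[7]])
    for im,q,uv in obs: r+=list(w2px(im,W(p,q))+off(im)-uv)
    for im,fr,y,uv in row: r+=list(w2px(im,W(p,(p[3]-(0 if fr else 91.5),y,65)))+off(im)-uv)
    r+=list(np.array(p[4:])*2)
    return np.array(r)
o=least_squares(res,[.53,.066,106,30,0,0,0,0],x_scale=[.01,.01,1,10,1,1,1,1],loss='soft_l1')
p=o.x
if __name__=='__main__':
    print(p); print(res(p)[:-4].reshape(-1,2).round(1))
    for im,n,(x0,y0,w,h,s) in((d,'t',(185,190,100,50,8)),(e,'s',(215,120,50,100,6))):
        crop(im,x0,y0,w,h,s,f'pics/ov_{n}.png'); I=cv2.imread(f'pics/ov_{n}.png')
        def pl(pts,col):
            q=np.array([(w2px(im,W(p,a))-(x0,y0)+.5)*s for a in pts]).astype(int); cv2.polylines(I,[q],True,col,1)
        pl([(-125,17.5,30),(105,17.5,30),(105,-17.5,30),(-125,-17.5,30)],(0,255,0))
        f=p[3];pl([(f,11,65),(f,-11,65),(f-91,-11,65),(f-91,11,65)],(0,255,255))
        pl([(105,20,59),(105,-20,59)],(255,255,0)); pl([(9,34,50),(9,34,30)],(255,0,255))
        cv2.imwrite(f'pics/ov_{n}.png',I)
    k=.5*(px2w(d,258,223.7,.066)+px2w(e,225,179,.066))[:2]; h=W(p,(9,34,33)); print('knob',k,'hinge',h,'L',np.hypot(*(k-h[:2])))
    t=np.radians(p[2]);x=np.array([np.cos(t),np.sin(t)]);y=np.array([-x[1],x[0]]);v=k-h[:2]
    print('gate angle',np.arctan2(v@-x,v@-y))
    for nm,q in dict(rear=(p[3]-91,0,55),stop=(105,0,22),knobshut=(9,-32,49)).items(): print(nm,W(p,q))
E
python3 ls.py
```

```text
[5.35932139e-01 6.68641098e-02 1.06087535e+02 3.94665943e+01
 1.43987266e-03 4.18155880e-01 3.39772717e-01 5.03143103e-02]
[[ 0.8  0.7]
 [-0.1 -0.1]
 [ 0.  -1.1]
 [-0.4 -0.7]
 [ 1.2 -1.1]
 [-0.1 -0.1]
 [ 0.8 -0.8]
 [-1.3 -0.8]
 [-2.1  0.2]
 [-1.   0.5]
 [ 0.3 -0.6]
 [ 0.3  0.2]
 [-0.5  0.1]
 [-0.3 -0.2]
 [ 0.   1. ]
 [-0.1  0.7]]
knob [0.50720079 0.00243762] hinge [0.50076965 0.06609007 0.033     ] L 0.06397651154159845
gate angle 1.7508832604283153
rear [0.55021234 0.01734878 0.055     ]
stop [0.50683605 0.16775225 0.022     ]
knobshut [0.56418505 0.08437904 0.049     ]
```

```bash
python3 -c "
import cv2,numpy as np
a=cv2.imread('pics/ov_t.png');b=cv2.imread('pics/ov_s.png');cv2.imwrite('pics/ov.png',np.hstack([cv2.resize(a,(500,250)),cv2.resize(np.vstack([b]),(300,600))[:250] if 0 else np.zeros((250,1,3),np.uint8)]))"
```

```text
(no output)
```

View pics/ov_t.png

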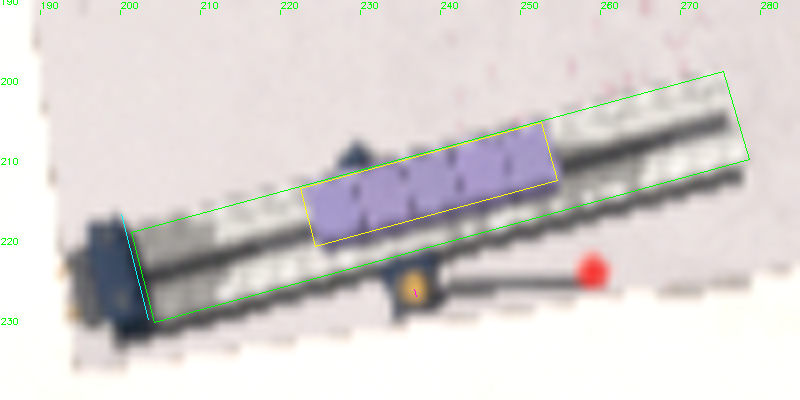

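View pics/ov_s.png

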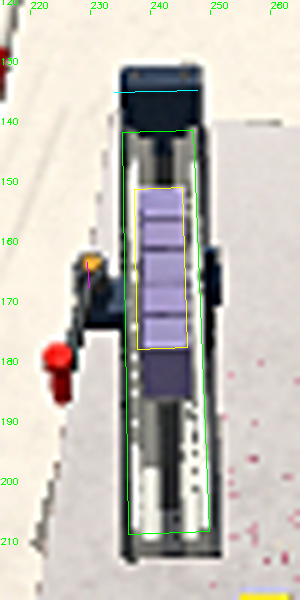

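```bash
cat >> h.py <<'E'
def st():
    s=manip.read_state(); M=R.from_euler('xyz',s['ee_rot'],degrees=True).as_matrix()
    y=M[:,1]; print('t',round(s['t'],2),'tcp',s['tool_pos'].round(4),'jaw yaw',round(np.degrees(np.arctan2(y[1],y[0])),1),'down',M[:,0].round(3),'F',s['ft_force'].round(1),'w',round(s['width'],3),'j',s['joint_positions'].round(0)); return s,M
E
python3 -c "
from ls import *
st()
for q in [(-90,0,0),(-70,0,0),(p[3]-91-9.5,0,0)]: print(q,W(p,q).round(4))"
```

```text
t 0.1 tcp [ 0.1422 -0.608   0.2216] jaw yaw 103.2 down [-0.001  0.002 -1.   ] F [ 0.3 -0.4  0.2] w 0.086 j [-62.  22.   0.  -0. -68. -15.]
(-90, 0, 0) [ 0.5609 -0.0196  0.    ]
(-70, 0, 0) [ 5.553e-01 -4.000e-04  0.000e+00]
(np.float64(-61.03340573244043), 0, 0) [0.5528 0.0082 0.    ]
```

Call:
move_arm([
  {"tx":0.029,"ty":0.041,"tz":0,"wz":0.5},
  {"tx":0.058,"ty":0.082,"tz":0,"wz":1},
  {"tx":0.087,"ty":0.123,"tz":0,"wz":1.5},
  {"tx":0.116,"ty":0.164,"tz":0,"wz":2},
  {"tx":0.145,"ty":0.205,"tz":0,"wz":3},
], gripper=0, newtons=20)

```text
invalid input at $.moves[0]: expected keys tx, ty, tz, wx, wy, wz
```

Call:
move_arm([
  {"tx":0.029,"ty":0.041,"tz":0,"wx":0,"wy":0,"wz":0.5},
  {"tx":0.058,"ty":0.082,"tz":0,"wx":0,"wy":0,"wz":1},
  {"tx":0.087,"ty":0.123,"tz":0,"wx":0,"wy":0,"wz":1.5},
  {"tx":0.116,"ty":0.164,"tz":0,"wx":0,"wy":0,"wz":2},
  {"tx":0.145,"ty":0.205,"tz":0,"wx":0,"wy":0,"wz":3},
], gripper=0, newtons=20)

```text
t: 0.6
tool_pos: [0.287, -0.4023, 0.2212]
ee_rot: [96.0, 89.9, 112.2]
ft_force: [1.5, -0.3, 0.4]
width: 0.0551
```

```bash
python3 -c "
from h import *
st()"
```

```text
t 0.6 tcp [ 0.287  -0.4023  0.2212] jaw yaw 106.2 down [-0.001  0.002 -1.   ] F [ 1.5 -0.3  0.4] w 0.055 j [-36.   9. -17.  -0. -63. -38.]
```

Call:
move_arm([
  {"tx":0.029,"ty":0.041,"tz":0,"wx":0,"wy":0,"wz":0},
  {"tx":0.058,"ty":0.082,"tz":0,"wx":0,"wy":0,"wz":0},
  {"tx":0.087,"ty":0.123,"tz":0,"wx":0,"wy":0,"wz":0},
  {"tx":0.116,"ty":0.164,"tz":0,"wx":0,"wy":0,"wz":0},
  {"tx":0.145,"ty":0.205,"tz":0,"wx":0,"wy":0,"wz":0},
])

```text
t: 1.1
tool_pos: [0.4308, -0.1978, 0.2212]
ee_rot: [96.0, 89.9, 112.2]
ft_force: [1.3, -0.8, -0.1]
width: 0.015
```

Call:
move_arm([
  {"tx":0.029,"ty":0.041,"tz":-0.01,"wx":0,"wy":0,"wz":0},
  {"tx":0.058,"ty":0.082,"tz":-0.03,"wx":0,"wy":0,"wz":0},
  {"tx":0.087,"ty":0.123,"tz":-0.05,"wx":0,"wy":0,"wz":0},
  {"tx":0.116,"ty":0.164,"tz":-0.07,"wx":0,"wy":0,"wz":0},
  {"tx":0.1275,"ty":0.1825,"tz":-0.1,"wx":0,"wy":0,"wz":0},
])

```text
t: 1.6
tool_pos: [0.5611, -0.0131, 0.1226]
ee_rot: [16.4, 89.7, 32.7]
ft_force: [0.3, -0.0, -0.0]
width: 0.0004
```

Run:
```python
from h import *
s,M=st()
for n in('top','side'): grab(n)
crop(load('top'),185,165,110,75,7,'pics/t2.png'); crop(load('side'),200,120,80,100,6,'pics/s2.png')
```

```text
t 1.6 tcp [ 0.5611 -0.0131  0.1226] jaw yaw 106.3 down [ 0.005  0.003 -1.   ] F [ 0.3 -0.  -0. ] w 0.0 j [ 15.  21. -17.  -0. -52. -89.]
```

View pics/s2.png

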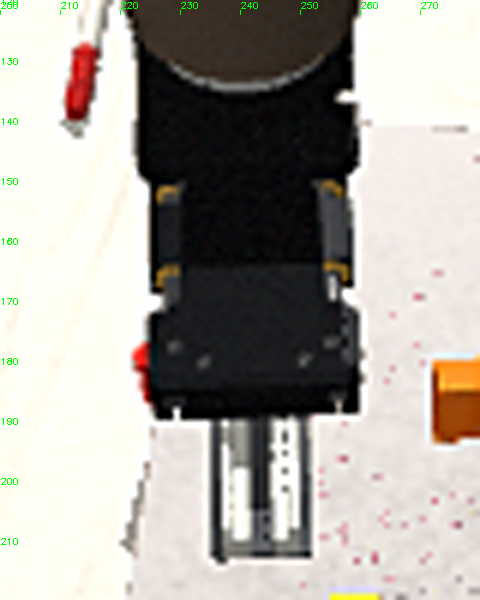

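View pics/t2.png

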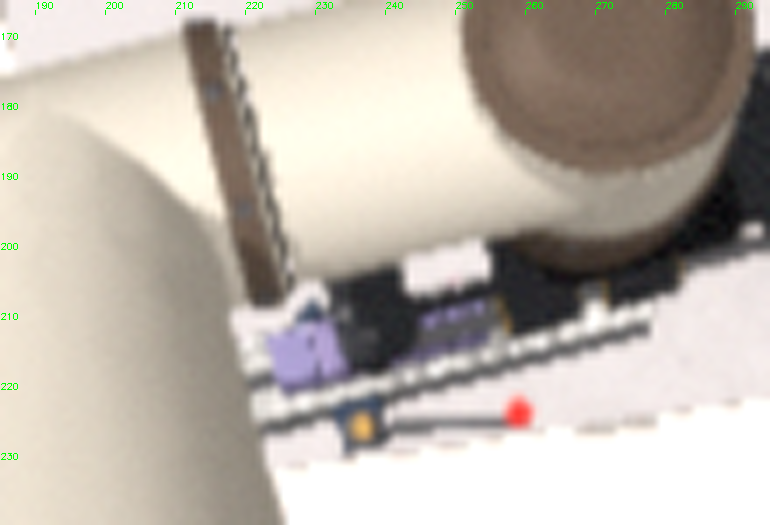

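Call:
move_arm([
  {"tx":-0.0015,"ty":-0.0015,"tz":-0.02,"wx":4,"wy":1.1,"wz":0},
  {"tx":-0.0015,"ty":-0.0015,"tz":-0.04,"wx":7.7,"wy":2.2,"wz":0},
  {"tx":-0.0015,"ty":-0.0015,"tz":-0.06,"wx":7.7,"wy":2.2,"wz":0},
  {"tx":-0.0015,"ty":-0.0015,"tz":-0.08,"wx":7.7,"wy":2.2,"wz":0},
  {"tx":-0.0015,"ty":-0.0015,"tz":-0.0835,"wx":7.7,"wy":2.2,"wz":0},
])

```text
t: 2.2
tool_pos: [0.5537, -0.0151, 0.0309]
ee_rot: [95.1, 81.7, 111.4]
ft_force: [-3.2, -0.6, 5.2]
width: 0.0007
```

```bash
cat >> ls.py <<'E'
def mag(w):
    t=np.radians(p[2]);c,s=np.cos(t),np.sin(t);v=np.array(w[:2])-p[:2];return np.array([c*v[0]+s*v[1],-s*v[0]+c*v[1]])*1000
E
cat > look.py <<'E'
import sys
from ls import *
s,M=st(); print('mag',mag(s['tool_pos']).round(1))
if len(sys.argv)>1:
    for n in('top','side'): grab(n)
    crop(load('top'),185,165,110,75,7,f'pics/t{sys.argv[1]}.png'); crop(load('side'),200,120,80,100,6,f'pics/s{sys.argv[1]}.png')
E
cp pics/top.npy pics/side.npy /tmp; sed -i "s#load('top');e=load('side')#load('../ref/top');e=load('../ref/side')#" ls.py
sed -n 1,5p ls.py; ls pics
```

```text
from h import *
from scipy.optimize import least_squares
d=load('../ref/top');e=load('../ref/side')
def W(p,q):
    t=np.radians(p[2]);c,s=np.cos(t),np.sin(t);q=np.array(q)/1000
ov.png
ov_s.png
ov_t.png
s2.png
side.npy
side0.png
sidec.png
t2.png
top.npy
top0.png
topc.png
```

Call:
move_arm([
  {"tx":0.0,"ty":0.0,"tz":0.01,"wx":0,"wy":0,"wz":0},
  {"tx":0.006,"ty":0,"tz":0.01,"wx":0,"wy":0,"wz":0},
  {"tx":0.006,"ty":0,"tz":0.01,"wx":0,"wy":0,"wz":0},
])

```text
t: 2.5
tool_pos: [0.5617, -0.015, 0.0428]
ee_rot: [93.4, 81.7, 109.7]
ft_force: [0.2, 0.5, -0.7]
width: 0.0004
```

```bash
python3 - <<'E'
s=open('ls.py').read()
a=s.index('# row:');b=s.index('def mag')
i=s.index('def W');j=s.index('obs=')
open('ls.py','w').write("from h import *\np=[.535932,.066864,106.0875,38.5]\n"+s[i:j]+s[b:])
E
python3 look.py 3
```

```text
t 2.5 tcp [ 0.5617 -0.015   0.0428] jaw yaw 106.3 down [-0.048  0.135 -0.99 ] F [ 0.2  0.5 -0.7] w 0.0 j [ 10.  29. -15. -11. -49. -76.]
mag [-85.8  -2.1]
```

View pics/s3.png

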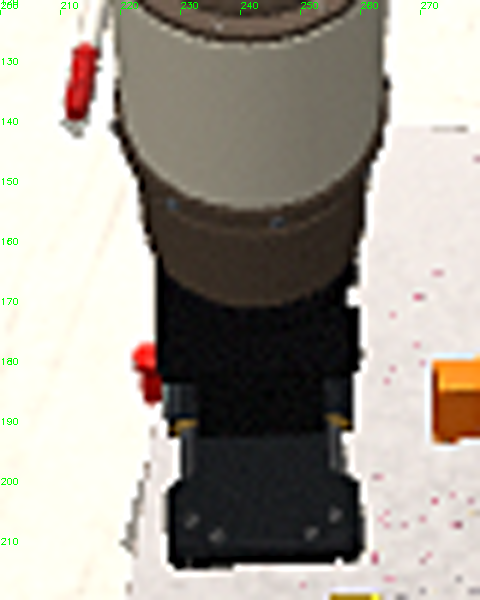

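View pics/t3.png

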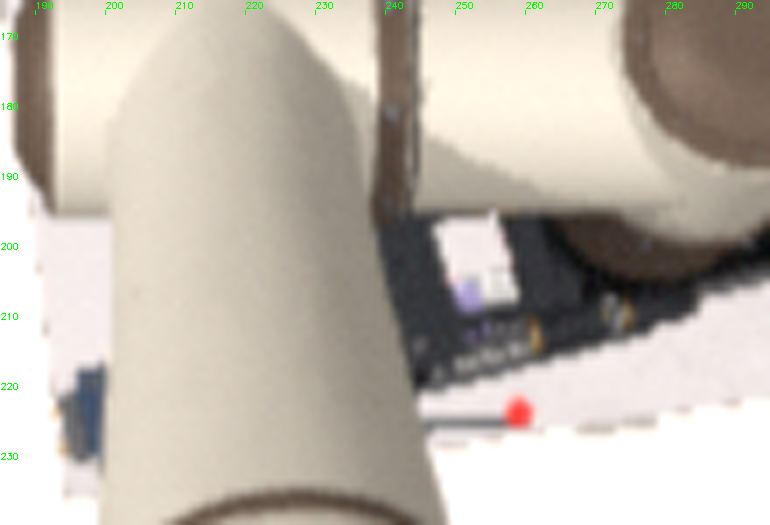

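Call:
move_arm([
  {"tx":-0.002,"ty":0.004,"tz":-0.003,"wx":0,"wy":0,"wz":0},
  {"tx":-0.003,"ty":0.008,"tz":-0.003,"wx":0,"wy":0,"wz":0},
  {"tx":-0.004,"ty":0.012,"tz":-0.003,"wx":0,"wy":0,"wz":0},
  {"tx":-0.005,"ty":0.016,"tz":-0.003,"wx":0,"wy":0,"wz":0},
  {"tx":-0.0065,"ty":0.02,"tz":-0.003,"wx":0,"wy":0,"wz":0},
])

```text
t: 3.1
tool_pos: [0.5538, 0.0056, 0.0388]
ee_rot: [94.3, 81.7, 110.7]
ft_force: [-0.1, 0.3, 0.1]
width: 0.0004
```

```bash
python3 look.py
```

```text
t 3.1 tcp [0.5538 0.0056 0.0388] jaw yaw 106.3 down [-0.051  0.135 -0.99 ] F [-0.1  0.3  0.1] w 0.0 j [ 12.  28. -16. -11. -48. -78.]
mag [-63.8  -0.2]
```

Call:
move_arm([
  {"tx":-0.001,"ty":0.004,"tz":0,"wx":0,"wy":0,"wz":0},
  {"tx":-0.0022,"ty":0.008,"tz":0,"wx":0,"wy":0,"wz":0},
  {"tx":-0.0035,"ty":0.012,"tz":0,"wx":0,"wy":0,"wz":0},
  {"tx":-0.0046,"ty":0.016,"tz":0,"wx":0,"wy":0,"wz":0},
  {"tx":-0.0058,"ty":0.02,"tz":0,"wx":0,"wy":0,"wz":0},
])

```text
t: 3.6
tool_pos: [0.5479, 0.0258, 0.0389]
ee_rot: [94.3, 81.7, 110.6]
ft_force: [-0.3, -0.9, 0.2]
width: 0.0006
```

```bash
python3 look.py 4
```

```text
t 3.6 tcp [0.5479 0.0258 0.0389] jaw yaw 106.3 down [-0.051  0.135 -0.99 ] F [-0.3 -0.9  0.2] w 0.001 j [ 15.  28. -17. -11. -47. -80.]
mag [-42.8  -0.2]
```

View pics/t4.png

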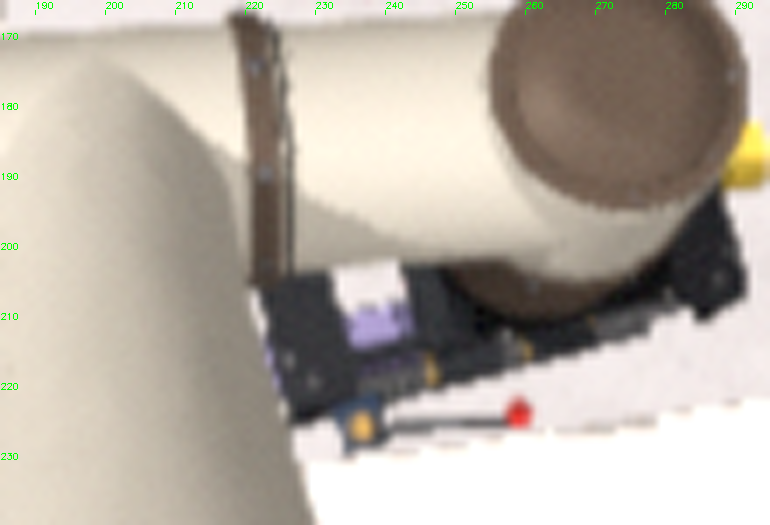

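View pics/s4.png

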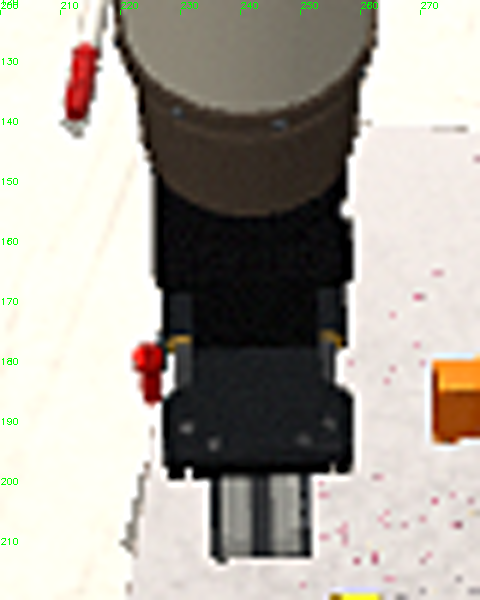

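Call:
move_arm([
  {"tx":-0.0012,"ty":0.004,"tz":0,"wx":0,"wy":0,"wz":0},
  {"tx":-0.0023,"ty":0.008,"tz":0,"wx":0,"wy":0,"wz":0},
  {"tx":-0.0035,"ty":0.012,"tz":0,"wx":0,"wy":0,"wz":0},
  {"tx":-0.0046,"ty":0.016,"tz":0,"wx":0,"wy":0,"wz":0},
  {"tx":-0.0058,"ty":0.02,"tz":0,"wx":0,"wy":0,"wz":0},
])

```text
t: 4.2
tool_pos: [0.5419, 0.0465, 0.0389]
ee_rot: [94.3, 81.7, 110.7]
ft_force: [0.3, -1.6, 0.2]
width: 0.0004
```

```bash
python3 look.py 5
```

```text
t 4.2 tcp [0.5419 0.0465 0.0389] jaw yaw 106.3 down [-0.051  0.135 -0.989] F [ 0.3 -1.6  0.2] w 0.0 j [ 17.  27. -18. -12. -46. -82.]
mag [-21.2  -0.1]
```

View pics/t5.png

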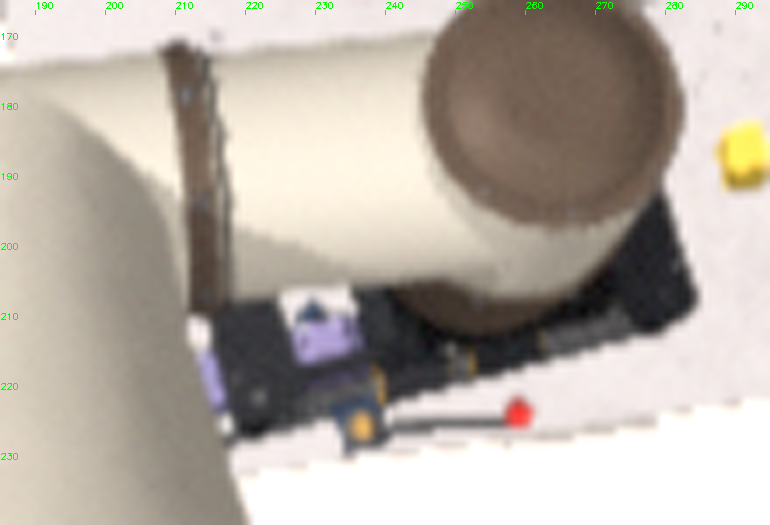

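Force is steady at 1.6 N. A violet leading block is visible at (213,218), so the row is sliding. I continue.

Call:
move_arm([
  {"tx":-0.0009,"ty":0.003,"tz":0,"wx":0,"wy":0,"wz":0},
  {"tx":-0.0018,"ty":0.006,"tz":0,"wx":0,"wy":0,"wz":0},
  {"tx":-0.0026,"ty":0.009,"tz":0,"wx":0,"wy":0,"wz":0},
  {"tx":-0.0035,"ty":0.012,"tz":0,"wx":0,"wy":0,"wz":0},
])

```text
t: 4.7
tool_pos: [0.5382, 0.059, 0.0389]
ee_rot: [94.4, 81.7, 110.8]
ft_force: [1.3, -0.8, -0.3]
width: 0.0004
```

Call:
move_arm([
  {"tx":-0.0006,"ty":0.002,"tz":0,"wx":0,"wy":0,"wz":0},
  {"tx":-0.0012,"ty":0.004,"tz":0,"wx":0,"wy":0,"wz":0},
  {"tx":-0.0017,"ty":0.006,"tz":0,"wx":0,"wy":0,"wz":0},
])

```text
t: 5.0
tool_pos: [0.5364, 0.0652, 0.0389]
ee_rot: [94.4, 81.7, 110.8]
ft_force: [0.4, -0.9, 1.0]
width: 0.0005
```

```bash
python3 look.py 6
```

```text
t 5.0 tcp [0.5364 0.0652 0.0389] jaw yaw 106.4 down [-0.051  0.136 -0.989] F [ 0.4 -0.9  1. ] w 0.001 j [ 19.  27. -18. -12. -46. -84.]
mag [-1.8  0. ]
```

View pics/t6.png

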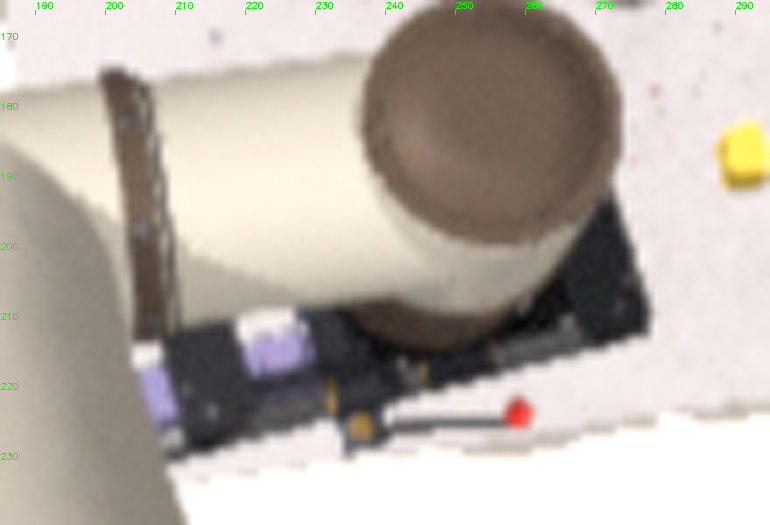

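Call:
move_arm([
  {"tx":-0.0006,"ty":0.002,"tz":0,"wx":0,"wy":0,"wz":0},
  {"tx":-0.0009,"ty":0.003,"tz":0,"wx":0,"wy":0,"wz":0},
])

```text
t: 5.3
tool_pos: [0.5354, 0.0684, 0.0388]
ee_rot: [94.4, 81.6, 110.8]
ft_force: [0.6, -1.4, 0.1]
width: 0.0002
```

Call:
move_arm([
  {"tx":-0.0006,"ty":0.002,"tz":0,"wx":0,"wy":0,"wz":0},
  {"tx":-0.0006,"ty":0.002,"tz":0,"wx":0,"wy":0,"wz":0},
])

```text
t: 5.5
tool_pos: [0.5348, 0.0707, 0.0389]
ee_rot: [94.4, 81.6, 110.8]
ft_force: [0.3, -0.1, -0.6]
width: 0.0008
```

Call:
move_arm([
  {"tx":-0.0006,"ty":0.002,"tz":0,"wx":0,"wy":0,"wz":0},
  {"tx":-0.0006,"ty":0.002,"tz":0,"wx":0,"wy":0,"wz":0},
])

```text
t: 5.7
tool_pos: [0.534, 0.0729, 0.0389]
ee_rot: [94.4, 81.6, 110.8]
ft_force: [0.4, -0.1, 0.2]
width: 0.0004
```

Call:
move_arm([
  {"tx":-0.0006,"ty":0.002,"tz":0,"wx":0,"wy":0,"wz":0},
  {"tx":-0.0006,"ty":0.002,"tz":0,"wx":0,"wy":0,"wz":0},
])

```text
t: 5.9
tool_pos: [0.5337, 0.0732, 0.0389]
ee_rot: [94.7, 81.8, 111.2]
ft_force: [1.3, -7.7, -1.4]
width: 0.0005
```

```bash
python3 look.py 7
```

```text
t 5.9 tcp [0.5337 0.0732 0.0389] jaw yaw 106.4 down [-0.052  0.133 -0.99 ] F [ 1.3 -7.7 -1.4] w 0.0 j [ 20.  27. -19. -12. -45. -85.]
mag [6.7 0.4]
```

View pics/t7.png

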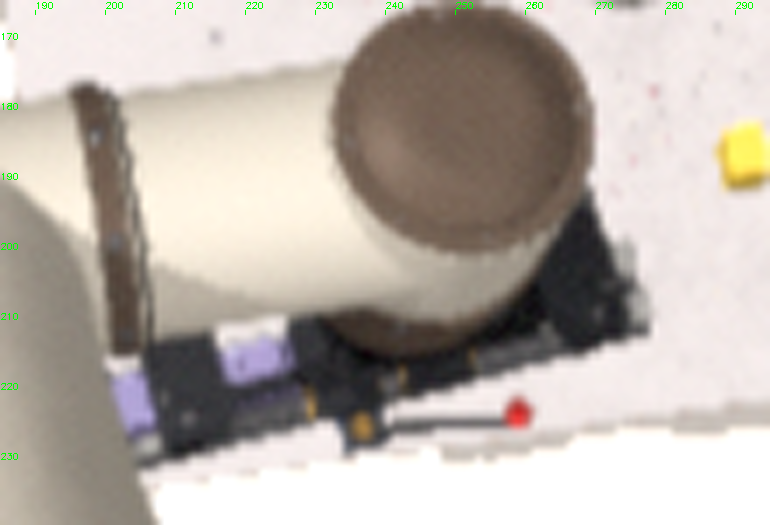

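Call:
move_arm([
  {"tx":-0.0008,"ty":0.003,"tz":0,"wx":0,"wy":0,"wz":0},
  {"tx":-0.0008,"ty":0.003,"tz":0,"wx":0,"wy":0,"wz":0},
  {"tx":-0.0008,"ty":0.003,"tz":0,"wx":0,"wy":0,"wz":0},
])

```text
t: 6.3
tool_pos: [0.5334, 0.0733, 0.0389]
ee_rot: [95.1, 82.0, 111.6]
ft_force: [3.0, -11.9, 0.2]
width: 0.0002
```

```bash
python3 look.py
```

```text
t 6.3 tcp [0.5334 0.0733 0.0389] jaw yaw 106.4 down [-0.051  0.13  -0.99 ] F [  3.  -11.9   0.2] w 0.0 j [ 20.  27. -19. -11. -45. -86.]
mag [6.9 0.7]
```

Call:
move_arm([
  {"tx":0.002,"ty":-0.007,"tz":0,"wx":0,"wy":0,"wz":0},
  {"tx":0.006,"ty":-0.02,"tz":0,"wx":0,"wy":0,"wz":0},
  {"tx":0.009,"ty":-0.03,"tz":0.02,"wx":0,"wy":0,"wz":0},
  {"tx":0.009,"ty":-0.03,"tz":0.06,"wx":0,"wy":0,"wz":0},
  {"tx":0.009,"ty":-0.03,"tz":0.1,"wx":0,"wy":0,"wz":0},
])

```text
t: 6.8
tool_pos: [0.542, 0.0425, 0.1394]
ee_rot: [96.0, 82.0, 112.4]
ft_force: [0.5, 0.2, 0.5]
width: 0.0005
```

Call:
move_arm([
  {"tx":0.0,"ty":-0.03,"tz":0.0,"wx":-4,"wy":-1.2,"wz":0},
  {"tx":0.0,"ty":-0.07,"tz":0.0,"wx":-7.5,"wy":-2.3,"wz":0},
  {"tx":0.0,"ty":-0.12,"tz":0.0,"wx":-7.5,"wy":-2.3,"wz":0},
  {"tx":0.0,"ty":-0.17,"tz":0.0,"wx":-7.5,"wy":-2.3,"wz":0},
  {"tx":0.0,"ty":-0.17,"tz":0.0,"wx":-7.5,"wy":-2.3,"wz":0},
])

```text
t: 7.3
tool_pos: [0.5414, -0.1323, 0.1392]
ee_rot: [168.3, 89.2, -175.7]
ft_force: [0.2, 0.9, -1.1]
width: 0.0004
```

```bash
python3 look.py 8
```

```text
t 7.3 tcp [ 0.5414 -0.1323  0.1392] jaw yaw 106.0 down [-0.014 -0.001 -1.   ] F [ 0.2  0.9 -1.1] w 0.0 j [  3.  20. -15.   0. -55. -77.]
mag [-192.8   49.9]
```

View pics/t8.png

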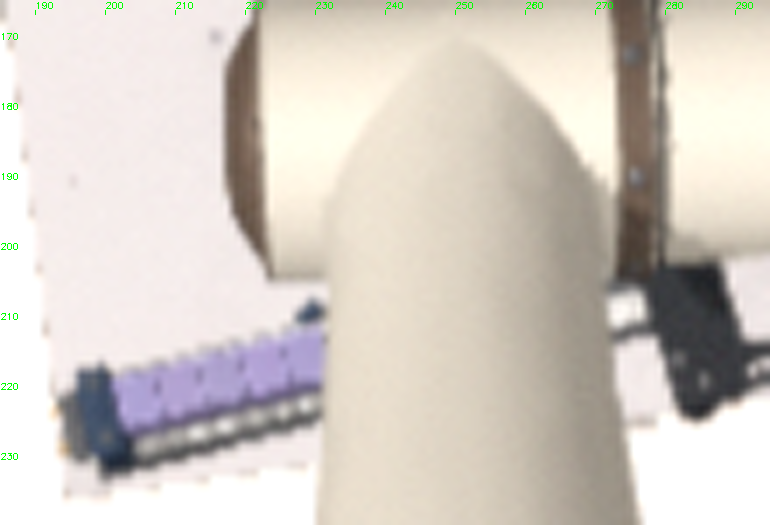

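View pics/s8.png

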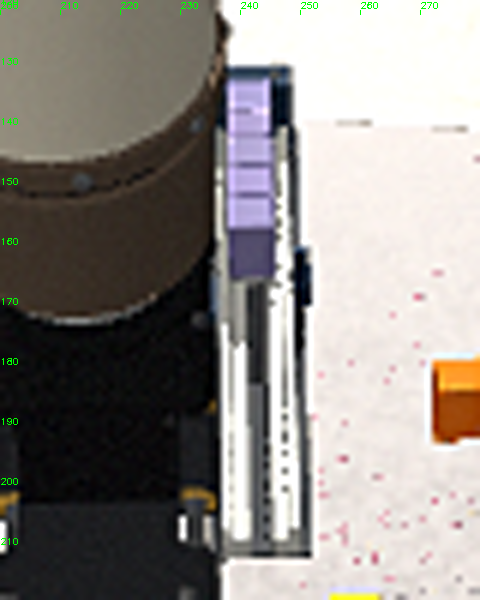

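```bash
cat > path.py <<'E'
from ls import *
def c(th,r=64,ex=0):
    n=6+8*abs(np.cos(th))+9.5*abs(np.sin(th))+ex
    b=np.array([-np.sin(th),-np.cos(th)]);t=np.array([-np.cos(th),np.sin(th)])
    q=np.array([9,34])+r*b+n*t; return W(p,(q[0],q[1],40))
if __name__=='__main__':
    for th in [1.75,1.5,1.25,1,.75,.5,.25,.1,0,-.05]: print(th,c(th).round(4),mag(c(th)).round(1))
    print('start',c(1.75,62,14).round(4), mag([.5072,.0024]))
    s,_=st(); print((c(1.75,62,14)-s['tool_pos']).round(4))
E
python3 path.py
```

```text
1.75 [0.4906 0.0007 0.04  ] [-51.   61.9]
1.5 [5.077e-01 5.000e-04 4.000e-02] [-56.   45.5]
1.25 [0.5225 0.0034 0.04  ] [-57.3  30.5]
1 [0.5369 0.0101 0.04  ] [-54.8  14.8]
0.75 [0.5496 0.0208 0.04  ] [-48.   -0.3]
0.5 [0.5594 0.035  0.04  ] [-37.1 -13.7]
0.25 [0.5652 0.052  0.04  ] [-22.4 -24. ]
0.1 [0.5664 0.0629 0.04  ] [-12.2 -28.2]
0 [0.5661 0.0704 0.04  ] [ -5. -30.]
-0.05 [0.566  0.0732 0.04  ] [ -2.2 -30.6]
start [0.4764 0.0013 0.04  ] [-53.97778411  45.47014342]
t 7.4 tcp [ 0.5418 -0.129   0.1392] jaw yaw 106.2 down [-0.014 -0.    -1.   ] F [-0.5  0.2  0.4] w 0.001 j [  3.  20. -15.  -0. -55. -77.]
[-0.0653  0.1303 -0.0992]
```

Call:
move_arm([
  {"tx":-0.022,"ty":0.04,"tz":0,"wx":0,"wy":-0.8,"wz":0},
  {"tx":-0.045,"ty":0.08,"tz":0,"wx":0,"wy":-0.8,"wz":0},
  {"tx":-0.068,"ty":0.12,"tz":0,"wx":0,"wy":-0.8,"wz":0},
  {"tx":-0.068,"ty":0.13,"tz":-0.02,"wx":0,"wy":-0.8,"wz":0},
  {"tx":-0.068,"ty":0.13,"tz":-0.02,"wx":0,"wy":-0.8,"wz":0},
])

```text
t: 7.9
tool_pos: [0.4719, 0.0031, 0.118]
ee_rot: [175.4, 89.8, -168.2]
ft_force: [-0.0, -0.7, -0.3]
width: 0.0005
```

```bash
python3 look.py 9
```

```text
t 7.9 tcp [0.4719 0.0031 0.118 ] jaw yaw 106.4 down [-0.003 -0.001 -1.   ] F [-0.  -0.7 -0.3] w 0.0 j [ 20.  14. -29.  -0. -48. -94.]
mag [-43.5  79.1]
```

View pics/t9.png

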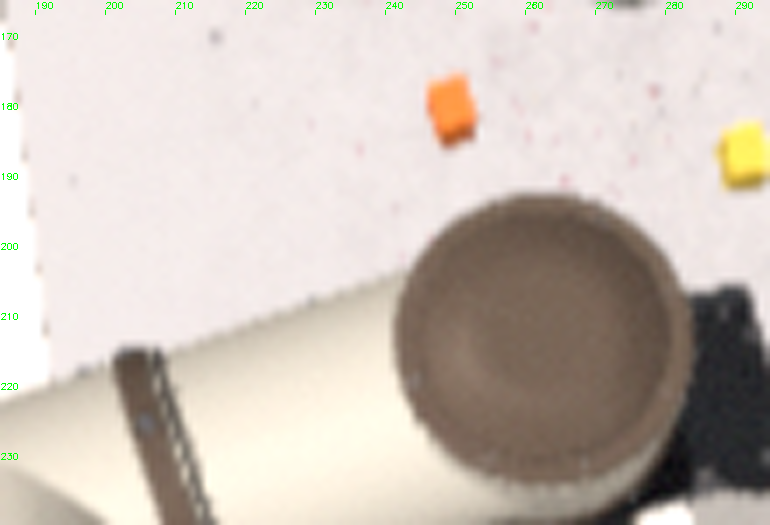

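View pics/s9.png

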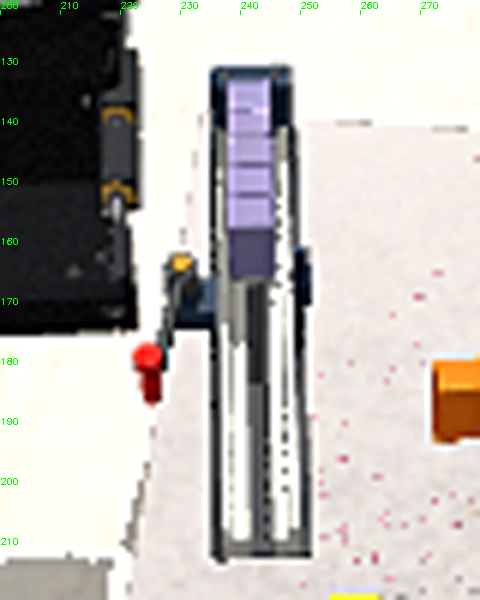

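Call:
move_arm([
  {"tx":0,"ty":-0.006,"tz":-0.03,"wx":0,"wy":0,"wz":0},
  {"tx":0,"ty":-0.006,"tz":-0.06,"wx":0,"wy":0,"wz":0},
  {"tx":0.002,"ty":-0.006,"tz":-0.078,"wx":0,"wy":0,"wz":0},
  {"tx":0.002,"ty":-0.006,"tz":-0.078,"wx":0,"wy":0,"wz":0},
])

```text
t: 8.4
tool_pos: [0.4752, -0.0053, 0.0397]
ee_rot: [-170.5, 89.7, -154.2]
ft_force: [0.4, -0.5, 1.0]
width: 0.0005
```

```bash
python3 look.py 10
```

```text
t 8.4 tcp [ 0.4752 -0.0053  0.0397] jaw yaw 106.2 down [-0.004 -0.002 -1.   ] F [ 0.4 -0.5  1. ] w 0.001 j [ 19.  21. -33.   0. -36. -93.]
mag [-52.5  78.3]
```

View pics/s10.png

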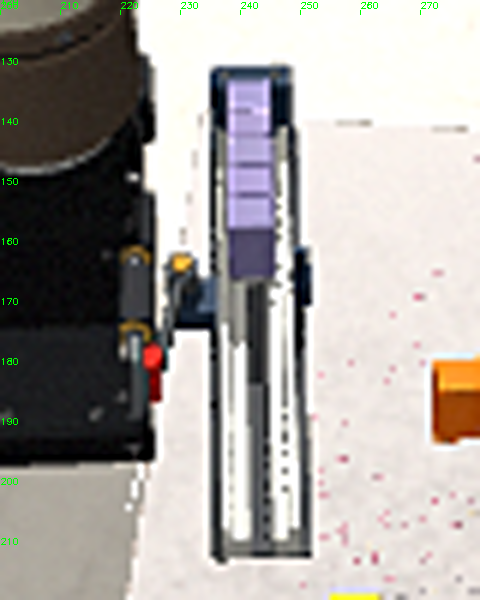

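Call:
move_arm([
  {"tx":0.0065,"ty":0.003,"tz":0,"wx":0,"wy":0,"wz":0},
  {"tx":0.013,"ty":0.005,"tz":0,"wx":0,"wy":0,"wz":0},
  {"tx":0.0195,"ty":0.006,"tz":0,"wx":0,"wy":0,"wz":0},
  {"tx":0.026,"ty":0.006,"tz":0,"wx":0,"wy":0,"wz":0},
  {"tx":0.0325,"ty":0.006,"tz":0,"wx":0,"wy":0,"wz":0},
])

```text
t: 9.0
tool_pos: [0.5101, 0.0015, 0.0422]
ee_rot: [-44.9, 89.9, -28.6]
ft_force: [-0.5, 0.1, -0.1]
width: 0.0005
```

```bash
python3 look.py 11
```

```text
t 9.0 tcp [0.5101 0.0015 0.0422] jaw yaw 106.3 down [ 0.001 -0.001 -1.   ] F [-0.5  0.1 -0.1] w 0.001 j [ 18.  23. -29.   0. -38. -92.]
mag [-55.6  42.9]
```

View pics/s11.png

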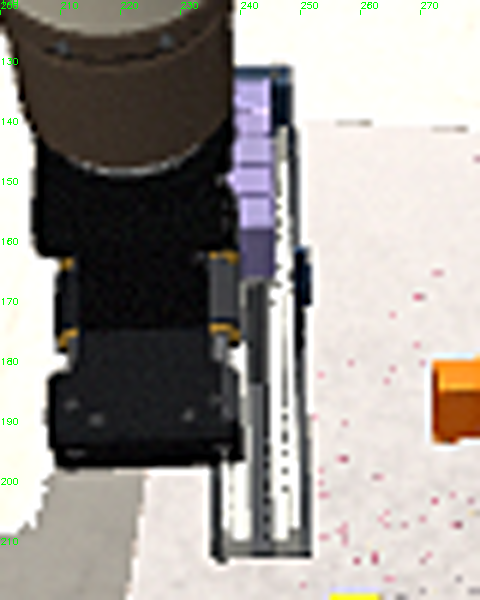

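View pics/t11.png

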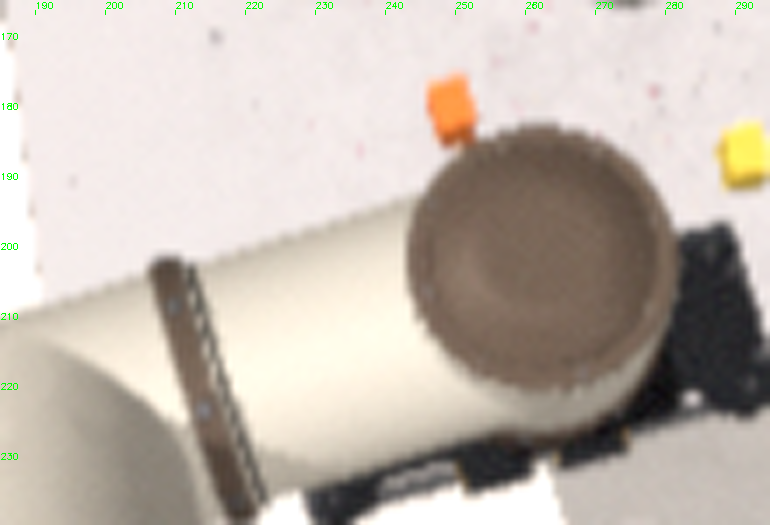

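Call:
move_arm([
  {"tx":0.006,"ty":0.0005,"tz":-0.002,"wx":0,"wy":0,"wz":0},
  {"tx":0.012,"ty":0.002,"tz":-0.002,"wx":0,"wy":0,"wz":0},
  {"tx":0.017,"ty":0.0045,"tz":-0.002,"wx":0,"wy":0,"wz":0},
  {"tx":0.022,"ty":0.0065,"tz":-0.002,"wx":0,"wy":0,"wz":0},
  {"tx":0.027,"ty":0.0085,"tz":-0.002,"wx":0,"wy":0,"wz":0},
])

```text
t: 9.6
tool_pos: [0.538, 0.0103, 0.0399]
ee_rot: [-40.3, 89.9, -24.0]
ft_force: [-0.8, -0.0, 0.3]
width: 0.0005
```

```bash
python3 look.py 12
```

```text
t 9.6 tcp [0.538  0.0103 0.0399] jaw yaw 106.3 down [ 0.002 -0.001 -1.   ] F [-0.8 -0.   0.3] w 0.001 j [ 18.  26. -25.   0. -40. -92.]
mag [-54.9  13.7]
```

View pics/s12.png

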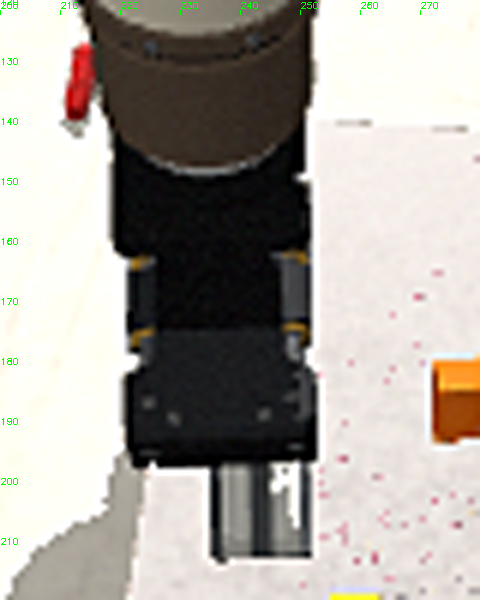

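View pics/t12.png

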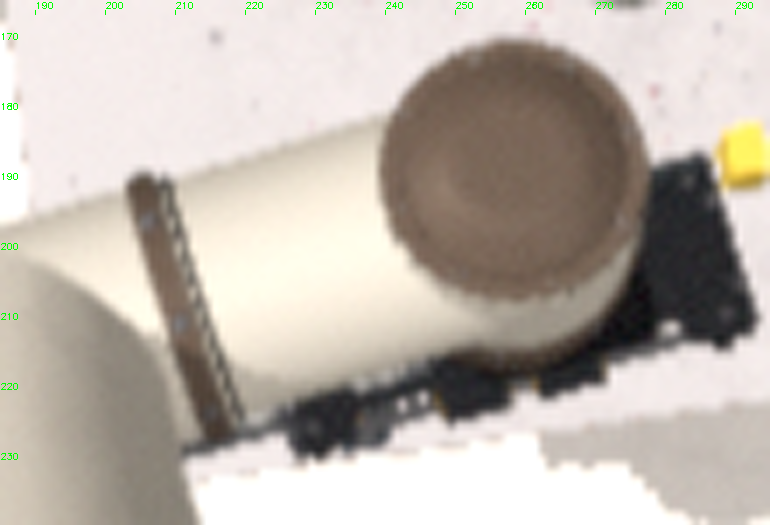

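Call:
move_arm([
  {"tx":0.006,"ty":0.004,"tz":0,"wx":0,"wy":0,"wz":0},
  {"tx":0.0115,"ty":0.0095,"tz":0,"wx":0,"wy":0,"wz":0},
  {"tx":0.0155,"ty":0.0145,"tz":0,"wx":0,"wy":0,"wz":0},
  {"tx":0.0185,"ty":0.0195,"tz":0,"wx":0,"wy":0,"wz":0},
  {"tx":0.0215,"ty":0.0247,"tz":0,"wx":0,"wy":0,"wz":0},
])

```text
t: 10.2
tool_pos: [0.5606, 0.0357, 0.0401]
ee_rot: [-25.0, 89.8, -8.7]
ft_force: [-0.8, -1.5, 0.3]
width: 0.0006
```

```bash
python3 look.py 13
```

```text
t 10.2 tcp [0.5606 0.0357 0.0401] jaw yaw 106.3 down [ 0.003 -0.001 -1.   ] F [-0.8 -1.5  0.3] w 0.001 j [ 20.  27. -21.   0. -41. -94.]
mag [-36.8 -15.1]
```

View pics/t13.png

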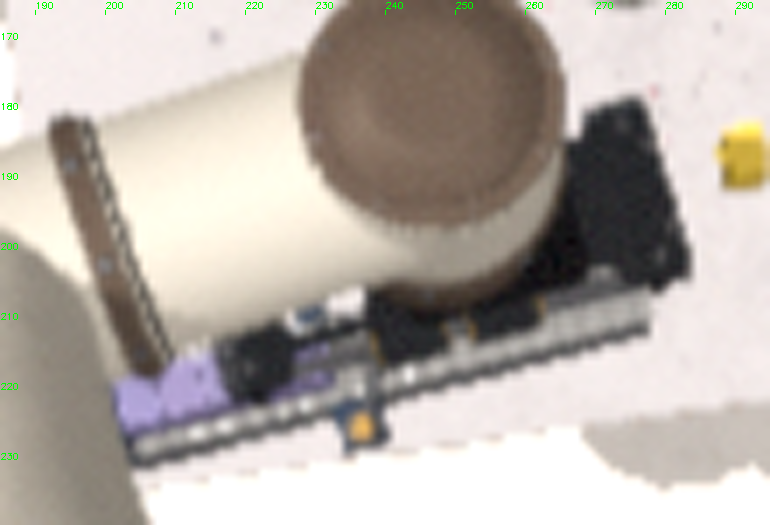

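View pics/s13.png

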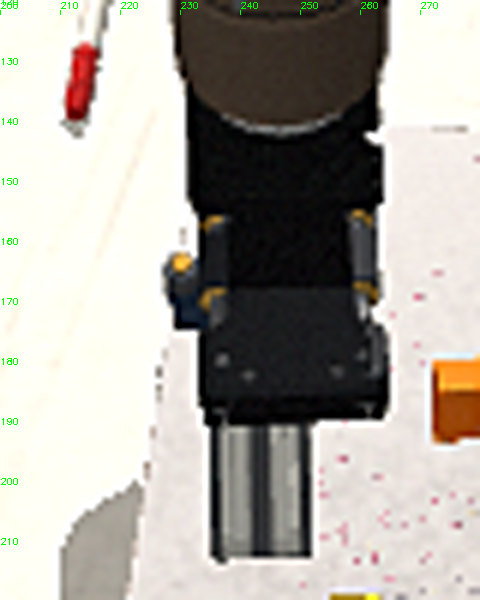

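Call:
move_arm([
  {"tx":0.002,"ty":0.005,"tz":0,"wx":0,"wy":0,"wz":0},
  {"tx":0.0035,"ty":0.011,"tz":0,"wx":0,"wy":0,"wz":0},
  {"tx":0.0046,"ty":0.0163,"tz":0,"wx":0,"wy":0,"wz":0},
  {"tx":0.0052,"ty":0.0215,"tz":0,"wx":0,"wy":0,"wz":0},
  {"tx":0.0056,"ty":0.0255,"tz":0,"wx":0,"wy":0,"wz":0},
])

```text
t: 10.8
tool_pos: [0.5665, 0.062, 0.0402]
ee_rot: [-20.1, 89.8, -3.7]
ft_force: [0.2, -0.4, -0.2]
width: 0.0005
```

Call:
move_arm([
  {"tx":0.0,"ty":0.003,"tz":0,"wx":0,"wy":0,"wz":0},
  {"tx":0.0,"ty":0.006,"tz":0,"wx":0,"wy":0,"wz":0},
])

```text
t: 11.0
tool_pos: [0.5665, 0.0683, 0.0402]
ee_rot: [-22.3, 89.8, -5.9]
ft_force: [-0.8, -3.1, -0.4]
width: 0.0005
```

```bash
python3 look.py 14
```

```text
t 11.0 tcp [0.5665 0.0683 0.0402] jaw yaw 106.4 down [ 0.004 -0.    -1.   ] F [-0.8 -3.1 -0.4] w 0.0 j [ 23.  28. -20.   0. -42. -97.]
mag [ -7.1 -29.7]
```

View pics/t14.png

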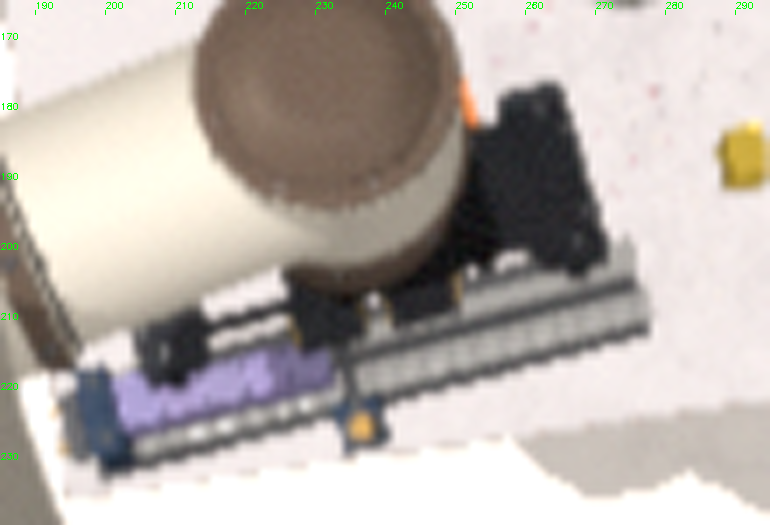

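Call:
move_arm([
  {"tx":-0.0006,"ty":0.002,"tz":0,"wx":0,"wy":0,"wz":0},
  {"tx":-0.0006,"ty":0.002,"tz":0,"wx":0,"wy":0,"wz":0},
])

```text
t: 11.3
tool_pos: [0.5661, 0.0687, 0.0403]
ee_rot: [-48.2, 89.7, -31.8]
ft_force: [3.3, -6.9, -0.3]
width: 0.0008
```

Call:
move_arm([
  {"tx":-0.0006,"ty":0.002,"tz":0,"wx":0,"wy":0,"wz":0},
  {"tx":-0.0006,"ty":0.002,"tz":0,"wx":0,"wy":0,"wz":0},
])

```text
t: 11.5
tool_pos: [0.5661, 0.0688, 0.0403]
ee_rot: [-62.0, 89.6, -45.6]
ft_force: [3.9, -8.9, -2.1]
width: 0.0002
```

Call:
move_arm([
  {"tx":-0.0008,"ty":0.003,"tz":0,"wx":0,"wy":0,"wz":0},
  {"tx":-0.0008,"ty":0.003,"tz":0,"wx":0,"wy":0,"wz":0},
  {"tx":-0.0008,"ty":0.003,"tz":0,"wx":0,"wy":0,"wz":0},
])

```text
t: 11.8
tool_pos: [0.5659, 0.0691, 0.0404]
ee_rot: [-74.3, 89.5, -57.9]
ft_force: [5.1, -12.2, -0.9]
width: 0.0007
```

Call:
move_arm([
  {"tx":0.001,"ty":-0.006,"tz":0,"wx":0,"wy":0,"wz":0},
  {"tx":0.004,"ty":-0.018,"tz":0,"wx":0,"wy":0,"wz":0},
  {"tx":0.008,"ty":-0.03,"tz":0.03,"wx":0,"wy":0,"wz":0},
  {"tx":0.008,"ty":-0.03,"tz":0.07,"wx":0,"wy":0,"wz":0},
  {"tx":0.008,"ty":-0.03,"tz":0.11,"wx":0,"wy":0,"wz":0},
])

```text
t: 12.3
tool_pos: [0.5737, 0.0384, 0.1513]
ee_rot: [-80.8, 89.5, -64.5]
ft_force: [0.5, -0.0, 1.0]
width: 0.0003
```

Call:
move_arm([
  {"tx":0,"ty":-0.05,"tz":0.02,"wx":0,"wy":0,"wz":0},
  {"tx":-0.02,"ty":-0.1,"tz":0.04,"wx":0,"wy":0,"wz":0},
  {"tx":-0.04,"ty":-0.14,"tz":0.06,"wx":0,"wy":0,"wz":0},
  {"tx":-0.06,"ty":-0.18,"tz":0.06,"wx":0,"wy":0,"wz":0},
  {"tx":-0.08,"ty":-0.22,"tz":0.06,"wx":0,"wy":0,"wz":0},
])

```text
t: 12.8
tool_pos: [0.4934, -0.1832, 0.2128]
ee_rot: [-61.4, 89.4, -45.1]
ft_force: [1.2, -0.8, -0.1]
width: 0.0003
```

Call:
move_arm([
  {"tx":-0.03,"ty":-0.04,"tz":0.0,"wx":0,"wy":0,"wz":0},
  {"tx":-0.06,"ty":-0.08,"tz":0.0,"wx":0,"wy":0,"wz":0},
  {"tx":-0.09,"ty":-0.12,"tz":0.0,"wx":0,"wy":0,"wz":0},
  {"tx":-0.12,"ty":-0.16,"tz":0.0,"wx":0,"wy":0,"wz":0},
  {"tx":-0.12,"ty":-0.16,"tz":0.0,"wx":0,"wy":0,"wz":0},
])

```text
t: 13.3
tool_pos: [0.37, -0.3464, 0.2128]
ee_rot: [-61.1, 89.4, -45.2]
ft_force: [-0.4, -0.1, 0.2]
width: 0.0004
```

```bash
python3 look.py 15; python3 -c "
from ls import *
from path import *
t=load('top');e=load('side')
cv2.imwrite('pics/full15.png',cv2.resize(t['img'][:,:,::-1],(800,600)))
print('knob shut exp px', w2px(t,W(p,(9,-32,66))),w2px(e,W(p,(9,-32,66))))"
```

```text
t 13.3 tcp [ 0.37   -0.3464  0.2128] jaw yaw 105.9 down [ 0.007 -0.007 -1.   ] F [-0.4 -0.1  0.2] w 0.0 j [-25.  11. -17.   0. -62. -50.]
mag [-351.1  274. ]
knob shut exp px [230.25162022 203.41481399] [252.830744   158.94585113]
```

View pics/t15.png

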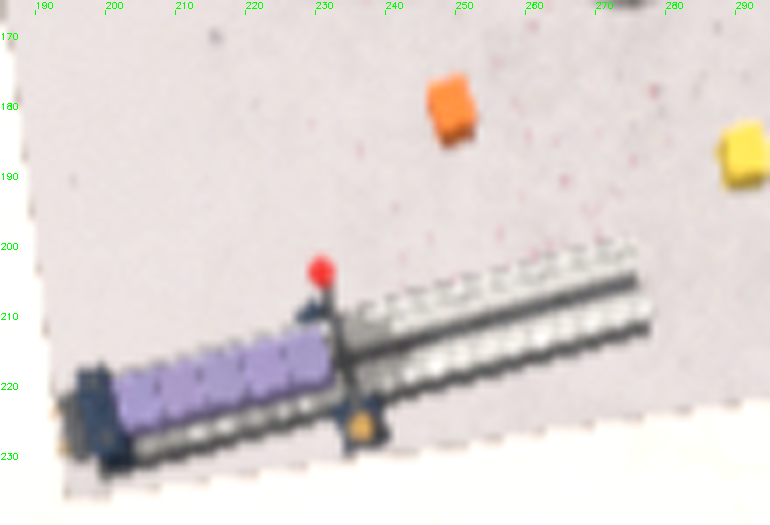

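View pics/s15.png

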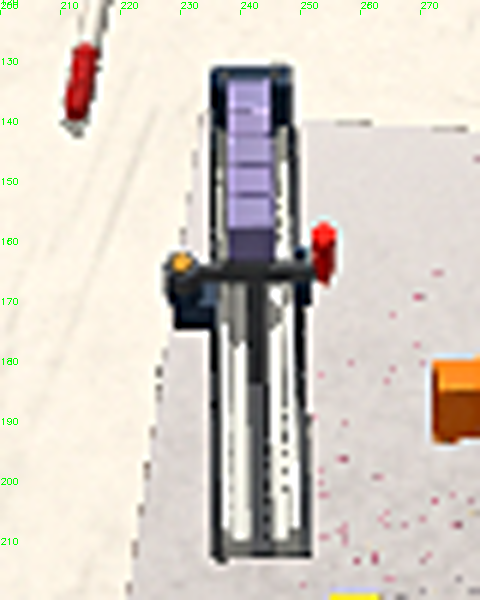

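View pics/full15.png

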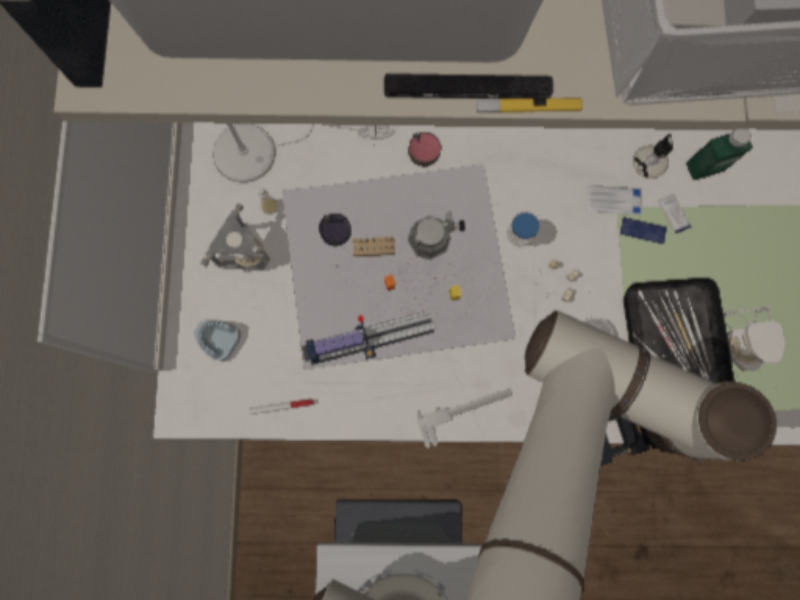

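The top picture shows the knob at (230,204), against (230.3,203.4) predicted for shut. The five blocks stand tight from the stop at (201,222) to (231,216), the bar lies straight behind them, and the bystanders in view have not moved.

```bash
python3 -c "
from rig import manip
print(manip.close_job())"
```

```text
the job is handed in; nothing more can be done
None
```

I pushed the row of five home against the blue stop, swung the gate fully shut behind it, and handed the job in at about 13 s of the 48 s allowed.

- **Row:** I pushed from behind with the shut fingers tilted so the tip led. The force stayed at or below about 2 N while the row slid. It rose to 12 N with no further motion once the row reached the stop. The last pictures show five upright blocks in a tight row touching the stop.
- **Gate:** I pushed the red knob round its arc to the hard limit, where the force again rose to about 13 N with no motion. The knob now shows within about half a pixel of where it should be when shut.
- **Surroundings:** In the last top picture the arm is clear of the bench work, and the pen, caliper, jar, model, bur block and look-alike blocks are where they started. The arm covers the spare block and part of the steel tin in that picture, so I did not check those two.
- **Things that disagreed:**
  - On the first descent the tool dipped about 8 mm lower than commanded and read about 5 N upward, possibly a light touch on the rail walls. I raised it at once.
  - The top and side cameras differed by 1 to 3 mm in places.

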